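Finish the slatted soap riser

ROBOT

A 6-joint arm with a two-finger parallel gripper is mounted at the origin on a cart in front of the work surface, level with it; the furniture and walls round the work are solid. World frame = base frame: x ahead of the robot, y to its left, z up, the work surface at z = 0. Lengths are in mm, angles in degrees, forces in N, time in s.
With the tool pointing down it reaches from about 300 to 850 mm from the base axis. Payload 4.2 kg.
Tool frame: the origin (TCP) lies at the very end of the fingers, on their centre line; the grasp point (between the pads) lies 19 mm behind it; z points along the fingers, y is the direction in which the jaws open and shut (so a half turn about z gives the same grasp; the last joint's range is limited). The gripper opens to 91 mm and grips with 3 to 60 N. Pads are 32 mm wide; open, the fingers measure 118 mm over their backs; the gripper's body (76 mm by 178 mm) begins 60 mm behind the grasp point.
Start: joints at [73.339, 18.312, 89.639, -0, 72.044, -1.146], TCP at [153.816, 554.061, 213.976] pointing down, gripper open.
Joint ranges: [-177.97, 177.97], [-48.28, 115.42], [12.27, 149.76], [-77.06, 257.06], [2.81, 150.46], [-146.56, 146.56]. Speed limits (degrees/s): [147.25, 147.25, 180, 180, 180, 180].

INTERFACE

Orientations are given as [roll, pitch, yaw] about the fixed x, y, z axes, in that order (R = Rz(yaw) Ry(pitch) Rx(roll)).
In Python, from workcell import * gives the robot as it stands. The module is installed in compiled form; this text tells all that it offers.
- The arm moves only by the tool servo_tool, never from a script. Its argument "plan" is a list that holds one entry, the list of rows, each a list of 7 numbers: the shift along the tool's x, y, z in mm, then the turn, a rotation vector about the tool's x, y, z in rad, then the opening, from 0 (shut) to 1 (fully open). A call has 1 to 20 rows; each row is the pose to reach, as a shift and turn from the pose commanded when the call began, along the tool's axes at that moment; what a row does not reach only later rows make up. A row lasts 1/10 s, in which the tool goes at most 50 mm and 8.59 degrees, less where a joint would pass 70% of its speed; a pose out of reach is approached as far as the arm can. A call with a gripper value outside its range is refused whole. The fingers move at their own pace and stop on an object; "squeeze" is the grip in N (left out, the last holds). Time passes only in rows, so rows that repeat a pose let the fingers close. It gives the time, the measured TCP pose, the force and the opening at its end, in the units of the state.
- state(): the state, without advancing time (a new reading comes with each control period).
- grab_frame(name): name is "scene" or "side" or "wrist"; returns a dict with "color" (480x640x3 uint8, red, green, blue), "range_z" (480x640 float32, mm along the optical axis (not along the pixel's ray), 0 where there is no reading), "fx", "fy", "cx", "cy" (pixels), "rvec" (rotation vector, rad) and "tvec" (3), from world to camera coordinates, as OpenCV has them; the wrist camera has in their place "tool_from_camera" (4x4, takes a point from camera to tool coordinates, whose origin is the TCP and whose axes are the flange's). Camera axes: x right, y down, z forward; pixel columns grow to the right and rows downward; lengths in mm; the calibration is good to about 2 mm. The wrist camera is an equidistant fisheye: a pixel r from the principal point sees the ray r / f radians off the axis. A picture is of the moment at which its call begins: read the wrist's pose just before it.
- job_done(): hands the job in, once; it reports no verdict.
The state is a dict: "time_s": time; "qpos": joint angles; "qvel": joint speeds; "effort": joint torques, N m; "ee_pos": TCP position; "ee_rot": TCP orientation; "force": force on the tool from outside, world axes, zero at the start; "torque": the same for the moment, N m; "gripper_width": finger opening in mm.
Only numpy, scipy, OpenCV 4.12 (cv2) and the standard library are available. Lean on these libraries where they do the work, as an engineer would, in place of code of your own. Each camera call takes 0.05 s, during which the arm holds its last target.

TASK

A slatted wooden display riser for soaps has been begun on the counter: two layers of slats, laid crosswise. Finish it by laying the two loose light slats on top as the third layer, crosswise to the second: flat, one directly above each slat of the bottom layer, with their ends level with the ends of those below. The dark slat belongs to another set; leave it where it lies.

Things in the scene. Friction and masses are not known exactly. Their poses are not given: they have to be found in the camera images.
- riser: Begun riser, loose, 0.4 kg, 130 x 130 mm, 36 mm high: four light slats, each 130 x 26 x 18 mm, glued. Bottom two run along its y axis, centrelines at x = -45 and +45 mm; upper two along its x, at y = -45 and +45 mm. Origin: centre of its underside; z up. Third-layer slats go along its y, centred at (x, y, z) = (-45, 0, 45) and (45, 0, 45) mm.
- slat_1: A loose light wooden slat, lying flat on the counter: 130 mm long (its y axis), 26 mm wide (x), 18 mm thick (z), about 35 g. Origin: its centre. May go in either place.
- slat_2: The other loose light wooden slat, the same in every way; may go in either place.
- dark_slat: A dark brown wooden slat of the same size, origin at its centre; a bystander, to be left where it lies.
Mind the look-alikes: they are no part of the job. What is shaped like the riser but green is not meant.

How it is judged:
By the outcome, as a careful person would: the job done as asked, in the order asked, and still so for the second after the job is handed in, with the robot touching nothing.
It also fails if it takes over 54 s, if anything falls off the work surface, if the arm or the gripper's body presses on something with over 40 N, if the wrist force passes 120 N, or if a joint passes its speed limit or range.

## Working session

There is one attempt and no reset: what is moved stays moved. The work goes in short steps, Python scripts to look and compute and a tool call to move; the robot and the scene stay as the last step left them, time stands still between calls to the robot, and variables do not carry over. Pictures are saved under pics/ and viewed, and the job is handed in when it is done.

Besides the shell and the picture viewer there is one more tool, called after "Call:" by a JSON object that holds its "name" and its "arguments", one argument or row to a line. servo_tool: Moves the arm, as the interface text tells. Its arguments: {"type":"object","properties":{"plan":{"type":"array"},"squeeze":{"type":"number"}},"required":["plan"]}

```bash
mkdir -p pics
cat > h.py <<'E'
from workcell import *
import numpy as np, cv2, pickle
def save(n,tag):
    s=state(); f=grab_frame(n); f['s']=s
    cv2.imwrite(f'pics/{n}_{tag}.png',f['color'][:,:,::-1]); pickle.dump(f,open(f'{n}_{tag}.pkl','wb')); return f
def cloud(f):
    v,u=np.mgrid[0:480,0:640]; z=f['range_z'].astype(float)
    P=np.stack([(u-f['cx'])/f['fx']*z,(v-f['cy'])/f['fy']*z,z],-1)
    R=cv2.Rodrigues(np.array(f['rvec'],float))[0]; return (P-np.array(f['tvec']).ravel())@R
E
python3 - <<'E'
from h import *
for n in('scene','side','wrist'): f=save(n,'a'); print(n,{k:v for k,v in f.items() if k not in('color','range_z','s')})
print(state())
E
```

```text
scene {'fx': 513.5866652608603, 'fy': 513.5866652608603, 'cx': 313.9456606096569, 'cy': 232.32053474884907, 'rvec': array([ 2.21090548, -0.53149518,  0.24792291]), 'tvec': array([-332.82444532,  334.00327312, 1132.47913036])}
side {'fx': 496.46979224877504, 'fy': 496.46979224877504, 'cx': 309.83854901800515, 'cy': 235.98736078867915, 'rvec': array([ 0.46687268, -2.56748347,  1.36471052]), 'tvec': array([ 555.80062271,  -22.34510362, 1564.31699835])}
wrist {'fx': 371.64829954431775, 'fy': 371.64829954431775, 'cx': 319.4617405520887, 'cy': 245.2788787897092, 'tool_from_camera': array([[ 1.08009679e-03, -9.60680712e-01, -2.77653388e-01,
         7.92425276e+01],
       [ 9.99999417e-01,  1.03924530e-03,  2.94299499e-04,
         1.59124188e-01],
       [ 5.82212471e-06, -2.77653544e-01,  9.60681274e-01,
        -1.70233605e+02],
       [ 0.00000000e+00,  0.00000000e+00,  0.00000000e+00,
         1.00000000e+00]])}
{'time_s': 0.15, 'qpos': array([ 7.33381611e+01,  1.83410173e+01,  8.96876812e+01, -9.84015198e-04,
        7.20442835e+01, -1.14619936e+00]), 'qvel': array([-0.10743853, -0.07191116, -0.17987953, -0.02335721, -0.01755203,
       -0.05999438]), 'effort': array([ 1.09411318e-03, -4.12774301e+01, -2.32154864e+01,  7.26429932e-02,
        4.32745437e-02, -1.10500018e-04]), 'ee_pos': array([153.71651779, 553.69577161, 213.3536625 ]), 'ee_rot': array([-1.79927014e+02, -5.24389911e-04,  1.64484664e+02]), 'force': array([-0.22887317,  0.65782203,  0.59247327]), 'torque': array([ 0.02110337, -0.05439564, -0.02064495]), 'gripper_width': 91.70119922006533}
```

View pics/scene_a.png

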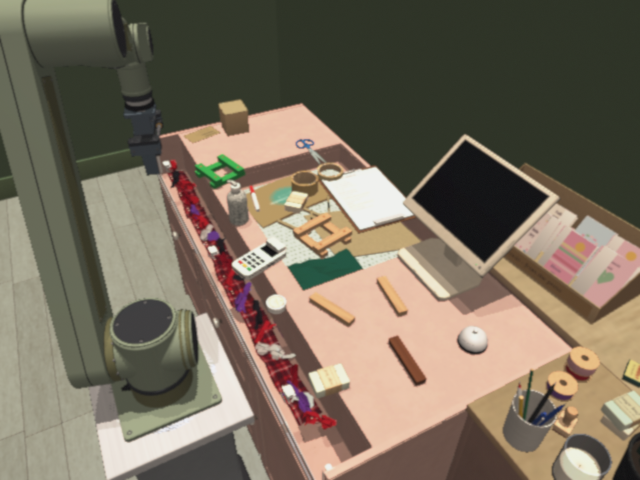

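View pics/side_a.png

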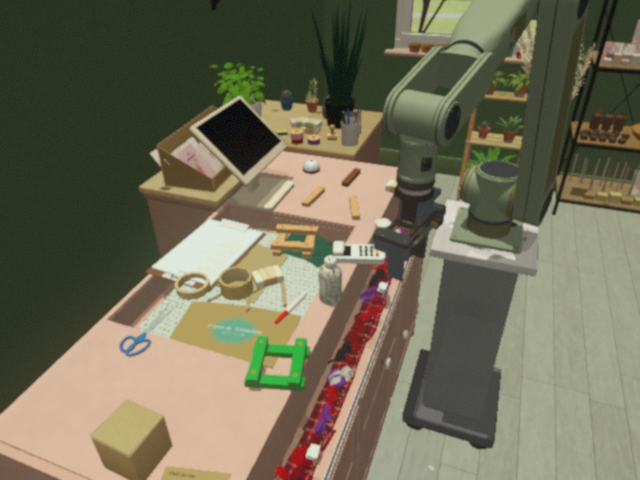

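View pics/wrist_a.png

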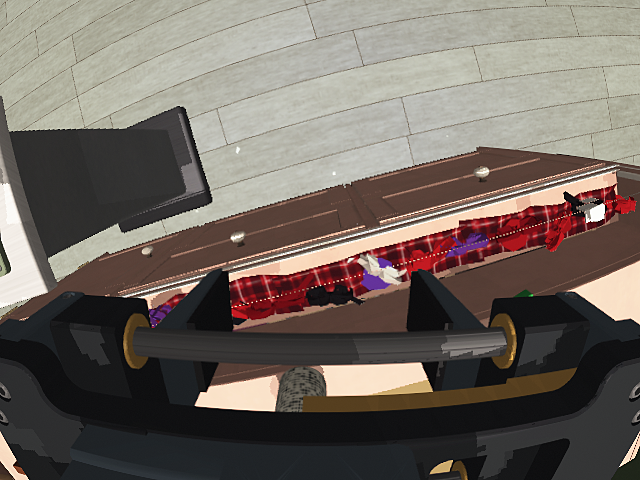

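The scene camera shows the loose light slats at about (332,308) and (391,295), the dark slat at (407,360), the riser at (323,232) and the green decoy at (219,171). Next I'll measure them.

```bash
cat >> h.py <<'E'
def plane(f,uv,h):
    uv=np.array(uv,float).reshape(-1,2)
    d=np.c_[(uv[:,0]-f['cx'])/f['fx'],(uv[:,1]-f['cy'])/f['fy'],np.ones(len(uv))]
    R=cv2.Rodrigues(np.array(f['rvec'],float))[0]; C=-R.T@np.array(f['tvec']).ravel(); d=d@R
    return (C+d*((h-C[2])/d[:,2])[:,None])[:,:2]
def rect(p):
    (c,s,a)=cv2.minAreaRect(np.array(p,np.float32)); b=cv2.boxPoints((c,s,a))
    e=b[1]-b[0],b[2]-b[1]; e=max(e,key=np.linalg.norm); return np.round(c,1),np.round(sorted(s),1),round(np.degrees(np.arctan2(e[1],e[0]))%180,1)
E
python3 - <<'E'
from h import *
for n,seeds in(('scene',dict(s1=(332,308),s2=(391,295),riser=(343,245),dark=(407,360))),('side',dict(s2=(314,196),s1=(354,208),riser=(296,250),dark=(351,177)))):
    f=pickle.load(open(n+'_a.pkl','rb')); P=cloud(f); hsv=cv2.cvtColor(f['color'],cv2.COLOR_RGB2HSV)
    for k,(u,v) in seeds.items(): print(n,k,hsv[v,u],P[v,u].round(1))
    P0=P[330,450] if n=='scene' else P[180,400]; print('tbl',P0)
    im=cv2.resize(f['color'][170:400,180:480] if n=='scene' else f['color'][140:320,150:420],None,fx=2.6,fy=2.6,interpolation=2)
    cv2.imwrite(f'pics/{n}_z.png',im[:,:,::-1])
    m=((P[...,2]>10)&(P[...,2]<30)).astype(np.uint8); m=((hsv[...,1]>120)&(hsv[...,0]<20)&(abs(P[...,0]-450)<350)&(abs(P[...,1])<450)&(P[...,2]>8)&(P[...,2]<50)).astype(np.uint8)
    N,L,S,C=cv2.connectedComponentsWithStats(m)
    for i in range(1,N):
        if S[i,4]>120:
            q=P[L==i]; print(n,C[i].round(),S[i,4],np.percentile(q[:,2],[5,50,95]).round(1),hsv[L==i].mean(0).round(), rect(q[q[:,2]>np.percentile(q[:,2],90)-4][:,:2]))
E
```

```text
scene s1 [ 16 114 235] [429.   10.1  20.4]
scene s2 [ 16 114 234] [584.5 -19.1  19.7]
scene riser [ 19  98 187] [622.9 291.5 -66.9]
scene dark [  9 151 128] [ 505.5 -202.9   19. ]
tbl [ 658.5699614  -167.71284364    1.17875288]
scene [407. 360.] 552 [14.  17.8 21.1] [  9. 148. 119.] (array([ 507. , -198.7]), array([ 26.8, 126.8]), np.float32(85.1))
side s2 [ 18 126 195] [579.3   4.4  16.3]
side s1 [ 18 119 217] [423.3  37.6  16.1]
side riser [ 17 102 125] [512.2 327.6  17.4]
side dark [ 12 163 130] [ 498.2 -167.3   20.6]
tbl [175.71170843 581.37833999 428.2853273 ]
side [298. 230.] 211 [17.1 31.9 37.8] [ 18. 124. 170.] (array([546.8, 240.7]), array([ 30.1, 124.2]), np.float32(16.8))
side [297. 247.] 165 [14.6 31.7 37.5] [ 18. 124. 167.] (array([521.9, 329.6]), array([ 24.4, 121. ]), np.float32(18.2))
```

View pics/scene_z.png

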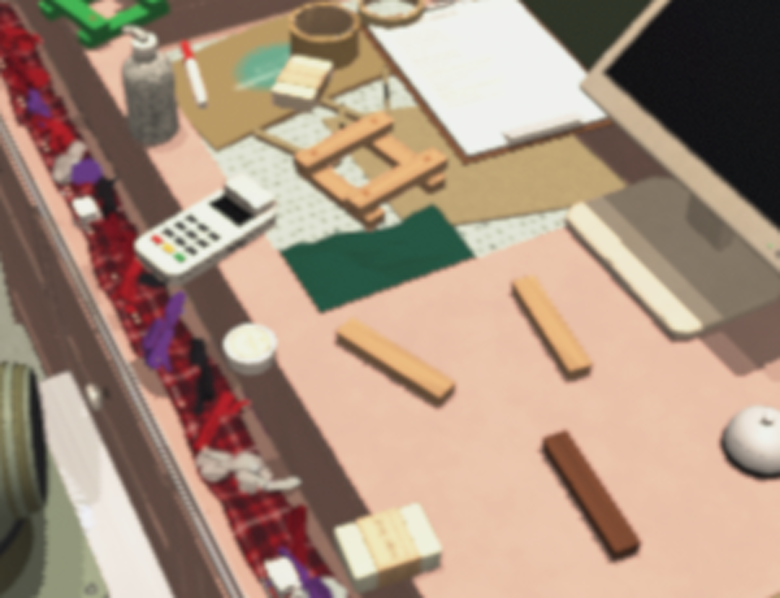

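View pics/side_z.png

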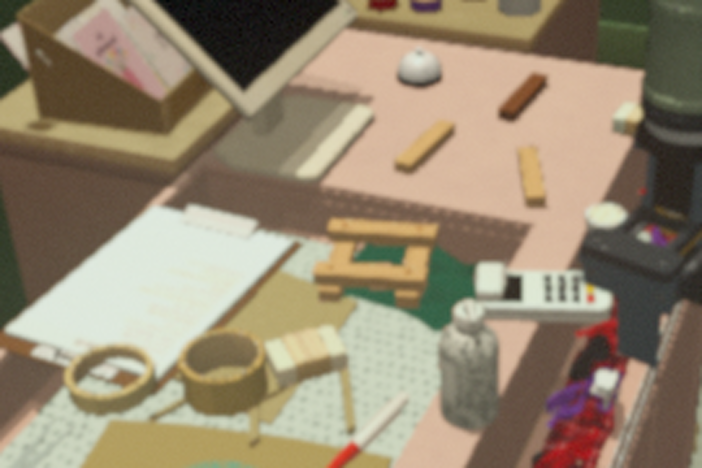

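Run:
```python
from h import *
R=[]
for n in('scene','side'):
    f=pickle.load(open(n+'_a.pkl','rb')); P=cloud(f); hsv=cv2.cvtColor(f['color'],cv2.COLOR_RGB2HSV)
    for nm,lo,hi,zl in(('slat',(300,-150),(700,130),(13,26)),('riser',(400,180),(680,400),(29,44))):
        m=((hsv[...,1]>80)&(hsv[...,0]<24)&(P[...,0]>lo[0])&(P[...,0]<hi[0])&(P[...,1]>lo[1])&(P[...,1]<hi[1])&(P[...,2]>zl[0])&(P[...,2]<zl[1])).astype(np.uint8)
        N,L,S,C=cv2.connectedComponentsWithStats(m)
        for i in range(1,N):
            if S[i,4]>80:
                q=P[L==i]; h=18 if nm=='slat' else 36
                vv,uu=np.where(L==i)
                print(n,nm,C[i].round(),S[i,4],'medz',np.median(q[:,2]).round(1),'cloud',rect(q[:,:2]),'ray',rect(plane(f,np.c_[uu,vv],h)))
    # heights table in area
    m=(P[...,0]>300)&(P[...,0]<750)&(P[...,1]>-250)&(P[...,1]<130)&(abs(P[...,2])<10); print('table z',np.median(P[m][:,2]))
```

```text
scene slat [391. 295.] 402 medz 18.0 cloud (array([588.1, -12.5]), array([ 28. , 133.4]), np.float32(82.5)) ray (array([587.3, -14.1]), array([ 27.7, 133.3]), np.float32(82.9))
scene slat [332. 308.] 447 medz 17.9 cloud (array([429.7,  17. ]), array([ 29.1, 132.4]), np.float32(112.3)) ray (array([428.5,  14.6]), array([ 29.8, 133.5]), np.float32(112.0))
scene slat [394. 340.] 82 medz 17.7 cloud (array([ 511.5, -140.3]), array([20.6, 27. ]), np.float32(176.8)) ray (array([ 511.3, -141.9]), array([21.5, 28.1]), np.float32(175.9))
scene riser [311. 224.] 294 medz 35.5 cloud (array([527.6, 320.3]), array([ 36.1, 129.9]), np.float32(11.2)) ray (array([526.4, 315.2]), array([ 33.3, 135.2]), np.float32(13.8))
scene riser [331. 239.] 331 medz 35.6 cloud (array([548.9, 230.4]), array([ 32.8, 134.3]), np.float32(14.4)) ray (array([547.1, 228.4]), array([ 34.4, 135.2]), np.float32(14.7))
table z 0.3823946605436822
side slat [313. 194.] 145 medz 18.1 cloud (array([588.3,  -4.9]), array([ 29.2, 132.7]), np.float32(80.2)) ray (array([586.9,  -3.9]), array([ 29.1, 138.9]), np.float32(82.1))
side slat [354. 206.] 163 medz 18.1 cloud (array([429.4,  22.5]), array([ 25.9, 136.1]), np.float32(111.6)) ray (array([428. ,  26.3]), array([ 26.3, 134.3]), np.float32(112.0))
side riser [297. 228.] 264 medz 35.1 cloud (array([549.1, 235.2]), array([ 37. , 130.1]), np.float32(12.0)) ray (array([546.5, 241.8]), array([ 38.4, 130.8]), np.float32(13.3))
side riser [292. 244.] 275 medz 35.5 cloud (array([526.7, 322.5]), array([ 33.3, 127.3]), np.float32(12.4)) ray (array([524.7, 327.3]), array([ 36.6, 126.3]), np.float32(14.7))
table z 0.2775543417874428
```

```bash
cat >> h.py <<'E'
import json,os
from scipy.spatial.transform import Rotation as Ro
def cmd():
    if os.path.exists('cmd.json'): c=json.load(open('cmd.json')); return np.array(c['p']),Ro.from_quat(c['q'])
    return np.array([153.816,554.061,213.976]),Ro.from_euler('xyz',[180,0,164.485],degrees=True)
def setcmd(p,R): json.dump(dict(p=list(p),q=list(R.as_quat())),open('cmd.json','w'))
def steps(*T):
    "targets (x,y,z,yaw): print tool-frame rows, log last as commanded"
    p,R=cmd()
    for t in T:
        R2=Ro.from_euler('xyz',[180,0,t[3]],degrees=True)
        d=R.inv().apply(np.array(t[:3],float)-p).round(1); r=(R.inv()*R2).as_rotvec().round(4)
        n=max(np.linalg.norm(d)/50,np.degrees(np.linalg.norm(r))/8.59); print(d.tolist(),r.tolist(),'rows>=',n.round(1))
    setcmd(p+R.apply(d),R*Ro.from_rotvec(r))
E
python3 - <<'E'
from h import *
f=pickle.load(open('scene_a.pkl','rb'));P=cloud(f)
m=(P[...,0]>300)&(P[...,0]<800)&(P[...,1]>-200)&(P[...,1]<480)&(P[...,2]>25)&(P[...,2]<500)
H=np.zeros((17,20))
q=P[m]
for x,y,z in q:
    i=int((y+200)//40);j=int((x-300)//25);H[i,j]=max(H[i,j],z)
print('x',list(range(300,800,25)))
for i in range(16,-1,-1): print(-200+40*i,H[i].astype(int))
steps((430,20,150,112))
E
```

```text
x [300, 325, 350, 375, 400, 425, 450, 475, 500, 525, 550, 575, 600, 625, 650, 675, 700, 725, 750, 775]
440 [ 97 143 141 101   0   0   0  29  32  31  34  29  52   0   0   0   0   0
   0   0]
400 [ 0 71 62  0  0  0  0  0 28 31 30  0  0  0  0  0  0  0  0  0]
360 [0 0 0 0 0 0 0 0 0 0 0 0 0 0 0 0 0 0 0 0]
320 [ 0  0  0  0  0  0  0 37 40 40 39 40  0  0  0  0  0  0  0  0]
280 [ 0 25 42 42 37  0 38 39 40 39 40 40  0  0  0  0  0  0  0  0]
240 [27 28  0 45 39  0  0  0  0 37 38 38 41  0  0  0  0  0  0  0]
200 [ 0 25  0  0  0  0  0 39 43 39 39 39 39  0  0  0  0  0  0  0]
160 [  0   0   0   0   0   0   0   0   0   0   0   0   0   0   0   0   0 145
 169 193]
120 [  0   0   0   0   0   0   0   0   0   0   0   0   0   0   0   0   0 144
 168 192]
80 [ 25   0   0   0   0   0   0   0   0   0   0   0   0   0   0   0   0 147
 171 192]
40 [  0   0   0   0   0   0   0   0   0   0   0   0   0   0   0   0   0 150
 171 197]
0 [  0   0   0   0   0   0   0   0   0   0   0   0   0   0   0   0   0 142
 170 194]
-40 [  0   0   0   0   0   0   0   0   0   0   0   0   0   0   0   0   0 143
 169 192]
-80 [  0   0   0   0   0   0   0   0   0   0   0   0   0   0   0   0   0 145
 171 196]
-120 [  0   0   0   0   0   0   0   0   0   0   0   0   0   0   0   0   0 146
 171 196]
-160 [ 31  33  30   0   0   0   0   0   0   0   0   0   0   0   0   0   0 143
 168 199]
-200 [32 31 31  0  0  0  0  0  0  0  0  0  0  0 34 33  0  0  0  0]
[-409.0, -440.7, 64.0] [0.0, -0.0, 0.916] rows>= 12.1
```

Call:
{"name": "servo_tool", "arguments": {
  "plan": [
    [[-409.0,-440.7,64.0,0,0,0.916,0.7],[-409.0,-440.7,64.0,0,0,0.916,0.7],[-409.0,-440.7,64.0,0,0,0.916,0.7],[-409.0,-440.7,64.0,0,0,0.916,0.7],[-409.0,-440.7,64.0,0,0,0.916,0.7],[-409.0,-440.7,64.0,0,0,0.916,0.7],[-409.0,-440.7,64.0,0,0,0.916,0.7],[-409.0,-440.7,64.0,0,0,0.916,0.7],[-409.0,-440.7,64.0,0,0,0.916,0.7],[-409.0,-440.7,64.0,0,0,0.916,0.7],[-409.0,-440.7,64.0,0,0,0.916,0.7],[-409.0,-440.7,64.0,0,0,0.916,0.7],[-409.0,-440.7,64.0,0,0,0.916,0.7],[-409.0,-440.7,64.0,0,0,0.916,0.7],[-409.0,-440.7,64.0,0,0,0.916,0.7],[-409.0,-440.7,64.0,0,0,0.916,0.7],[-409.0,-440.7,64.0,0,0,0.916,0.7],[-409.0,-440.7,64.0,0,0,0.916,0.7]]
  ]
}}

```text
time_s: 1.95
ee_pos: [429.8, 21.0, 150.1]
ee_rot: [180.0, -0.0, 112.1]
force: [0.5, 0.5, 0.9]
gripper_width: 63.9
```

Run:
```python
from h import *
f=save('wrist','b'); s=f['s']; print(s['time_s'],s['ee_pos'],s['ee_rot'],s['gripper_width'],s['force']); print(cmd()[0])
```

```text
1.95 [429.75347515  20.9844552  150.11281271] [ 1.79978923e+02 -2.62600858e-03  1.12113238e+02] 63.86075247066929 [0.50874429 0.50044759 0.88332612]
[430.0290999   20.01623273 149.976     ]
```

View pics/wrist_b.png

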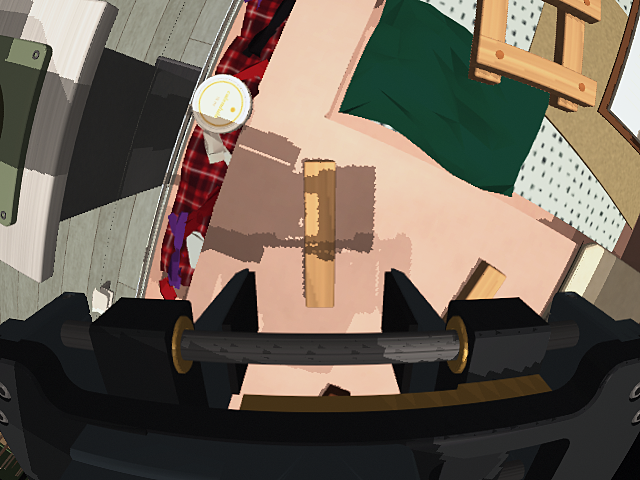

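The wrist view shows slat 1 whole, spanning columns 304–335 and rows 160–307. I'll measure it by casting rays.

```bash
cat >> h.py <<'E'
def wplane(f,uv,h):
    s=f['s']; uv=np.array(uv,float).reshape(-1,2); a=(uv-[f['cx'],f['cy']])/f['fx']; th=np.linalg.norm(a,axis=1)+1e-9
    d=np.c_[a*(np.sin(th)/th)[:,None],np.cos(th)]
    T=np.array(f['tool_from_camera']); R=Ro.from_euler('xyz',s['ee_rot'],degrees=True).as_matrix()
    C=s['ee_pos']+R@T[:3,3]; d=d@(R@T[:3,:3]).T
    return (C+d*((h-C[2])/d[:,2])[:,None])[:,:2]
def wmask(f,box):
    x0,y0,x1,y1=box; hsv=cv2.cvtColor(f['color'],cv2.COLOR_RGB2HSV); m=((hsv[...,0]>11)&(hsv[...,0]<24)&(hsv[...,1]>85)).astype(np.uint8)
    k=np.zeros_like(m); k[y0:y1,x0:x1]=1; m=cv2.morphologyEx(m*k,cv2.MORPH_OPEN,np.ones((3,3))); return m
def comps(m,amin=300):
    N,L,S,C=cv2.connectedComponentsWithStats(m); return [np.argwhere(L==i)[:,::-1] for i in range(1,N) if S[i,4]>amin]
E
python3 - <<'E'
from h import *
f=pickle.load(open('wrist_b.pkl','rb')); hsv=cv2.cvtColor(f['color'],cv2.COLOR_RGB2HSV)
for p in((320,220),(311,200),(290,220),(360,220),(320,280),(280,300),(565,50),(543,100)): print(p,hsv[p[1],p[0]],f['range_z'][p[1],p[0]])
m=wmask(f,(285,140,355,320)); cv2.imwrite('pics/m1.png',m[140:320,285:355]*255)
for c in comps(m): print(len(c),c.min(0),c.max(0),rect(wplane(f,c,18)))
E
```

```text
(320, 220) [ 14 135 147] 309.9519
(311, 200) [ 17 121 238] 304.87814
(290, 220) [ 10  87 150] 327.79642
(360, 220) [  8  88 148] 329.17148
(320, 280) [ 14 129 221] 323.50803
(280, 300) [ 10  80 219] 349.16376
(565, 50) [ 17 122 241] 262.79825
(543, 100) [ 80 171  64] 345.71753
4463 [304 160] [335 307] (array([429.9,  19.7]), array([ 25.7, 129.5]), np.float32(112.2))
```

View pics/m1.png

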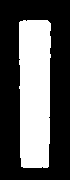

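Run:
```python
from h import *
steps((429.9,19.7,30,112.2),(429.9,19.7,3,112.2))
```

```text
[-0.2, -0.2, 120.0] [-0.0, -0.0, -0.0035] rows>= 2.4
[-0.2, -0.2, 147.0] [-0.0, -0.0, -0.0035] rows>= 2.9
```

Call:
{"name": "servo_tool", "arguments": {
  "plan": [
    [[-0.2,-0.2,40,0,0,-0.0035,0.6],[-0.2,-0.2,80,0,0,-0.0035,0.6],[-0.2,-0.2,110,0,0,-0.0035,0.6],[-0.2,-0.2,130,0,0,-0.0035,0.6],[-0.2,-0.2,140,0,0,-0.0035,0.6],[-0.2,-0.2,147,0,0,-0.0035,0.6],[-0.2,-0.2,147,0,0,-0.0035,0.6],[-0.2,-0.2,147,0,0,-0.0035,0.6],[-0.2,-0.2,147,0,0,-0.0035,0.2],[-0.2,-0.2,147,0,0,-0.0035,0.2],[-0.2,-0.2,147,0,0,-0.0035,0.2],[-0.2,-0.2,147,0,0,-0.0035,0.2],[-0.2,-0.2,147,0,0,-0.0035,0.2],[-0.2,-0.2,147,0,0,-0.0035,0.2]]
  ],
  "squeeze": 20
}}

```text
time_s: 3.4
ee_pos: [430.1, 19.8, 3.2]
ee_rot: [180.0, 0.0, 112.2]
force: [-0.8, -0.8, 4.2]
gripper_width: 25.7
```

Run:
```python
from h import *
steps((429.9,19.7,120,112.2),(569,151,200,104))
```

```text
[-0.0, -0.0, -117.0] [-0.0, -0.0, 0.0] rows>= 2.3
[69.0, 178.4, -197.0] [-0.0, -0.0, 0.1432] rows>= 5.5
```

Call:
{"name": "servo_tool", "arguments": {
  "plan": [
    [[0,0,-30,0,0,0,0.2],[0,0,-75,0,0,0,0.2],[0,0,-117,0,0,0,0.2],[15,40,-135,0,0,0.03,0.2],[30,80,-155,0,0,0.06,0.2],[45,120,-175,0,0,0.1,0.2],[60,155,-190,0,0,0.13,0.2],[69,178.4,-197,0,0,0.1432,0.2],[69,178.4,-197,0,0,0.1432,0.2],[69,178.4,-197,0,0,0.1432,0.2],[69,178.4,-197,0,0,0.1432,0.2],[69,178.4,-197,0,0,0.1432,0.2]]
  ]
}}

```text
time_s: 4.6
ee_pos: [568.0, 150.2, 199.5]
ee_rot: [-179.9, 0.0, 104.0]
force: [0.1, 0.1, -0.9]
gripper_width: 25.9
```

Run:
```python
from h import *
f=save('wrist','c'); s=f['s']; print(s['time_s'],s['ee_pos'],s['ee_rot'],s['gripper_width'],s['force']); print(cmd()[0])
```

```text
4.6 [568.02615734 150.20216912 199.52516673] [-1.79917762e+02  2.38912327e-03  1.03956726e+02] 25.905581814570233 [ 0.11770477  0.09690048 -0.90263496]
[569.01693116 151.0540525  199.976     ]
```

View pics/wrist_c.png

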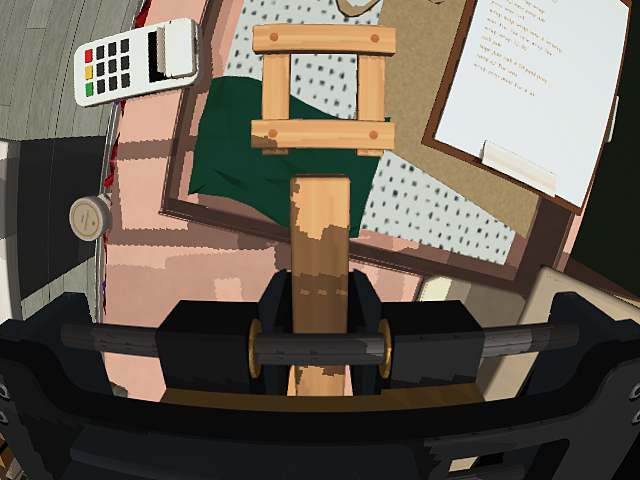

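The riser shows at columns 250–396 and rows 25–155. The held slat's far end is at (292–350, 177). I'll measure both.

```bash
cat >> h.py <<'E'
def wcloud(f):
    v,u=np.mgrid[0:480,0:640]; uv=np.c_[u.ravel(),v.ravel()].astype(float); s=f['s']
    a=(uv-[f['cx'],f['cy']])/f['fx']; th=np.linalg.norm(a,axis=1)+1e-9
    d=np.c_[a*(np.tan(th)/th)[:,None],np.ones(len(a))]*f['range_z'].reshape(-1,1)
    T=np.array(f['tool_from_camera']); R=Ro.from_euler('xyz',s['ee_rot'],degrees=True).as_matrix()
    return ((d@T[:3,:3].T+T[:3,3])@R.T+s['ee_pos']).reshape(480,640,3)
E
python3 - <<'E'
from h import *
f=pickle.load(open('wrist_c.pkl','rb')); W=wcloud(f)
for p in((320,38),(320,133),(275,80),(370,80),(220,140),(320,200),(320,250),(470,70)): print(p,W[p[1],p[0]].round(1))
m=wmask(f,(240,15,405,165))*((W[...,2]>27)&(W[...,2]<45)).astype(np.uint8)
cv2.imwrite('pics/m2.png',np.hstack([cv2.resize(f['color'][10:170,235:410,::-1],None,fx=2.2,fy=2.2),cv2.cvtColor(cv2.resize(m[10:170,235:410]*255,None,fx=2.2,fy=2.2),8)]))
for c in comps(cv2.morphologyEx(m,cv2.MORPH_OPEN,np.ones((3,3)))): print(len(c),c.min(0),c.max(0),np.median(W[c[:,1],c[:,0],2]),rect(wplane(f,c,36)))
m=wmask(f,(280,165,360,270)); 
for c in comps(m):
    t=rect(wplane(f,c,f['s']['ee_pos'][2]+15)); print(len(c),c.min(0),c.max(0),t)
    q=wplane(f,c,f['s']['ee_pos'][2]+15)-f['s']['ee_pos'][:2]; y=np.radians(f['s']['ee_rot'][2]); 
    a=q@[np.cos(y),np.sin(y)]; b=q@[np.sin(y),-np.cos(y)]; print('along',np.percentile(a,[0,99.5]),'across',np.percentile(b,[1,50,99]))
    for r in range(180,265,15):
        k=b[c[:,1]==r]; print(r,a[c[:,1]==r].mean().round(1),k.min().round(1),k.max().round(1))
E
```

```text
(320, 38) [525.7 319.1  34.3]
(320, 133) [547.  233.6  36.2]
(275, 80) [493.8 273.7  18. ]
(370, 80) [579.7 295.4  17.6]
(220, 140) [433.8 202.  -62.4]
(320, 200) [554.9 202.5 213.2]
(320, 250) [560.2 181.3 214.6]
(470, 70) [676.3 340.6   7.8]
3950 [252  24] [396  54] 35.378184941853306 (array([529.2, 320.3]), array([ 27.9, 129. ]), np.float32(13.1))
3997 [251 119] [395 149] 35.455758217238355 (array([549.5, 234.4]), array([ 26.1, 128.8]), np.float32(13.1))
5548 [290 175] [349 269] (array([557. , 192.8]), array([25.4, 41.6]), np.float32(104.3))
along [23.23478345 64.75049075] across [-12.64889845  -0.13083602  12.03943409]
180 62.7 -12.3 12.0
195 56.3 -12.8 12.1
210 49.8 -12.4 11.8
225 43.3 -12.6 11.9
240 36.6 -12.7 12.1
255 29.8 -12.8 12.2
```

View pics/m2.png

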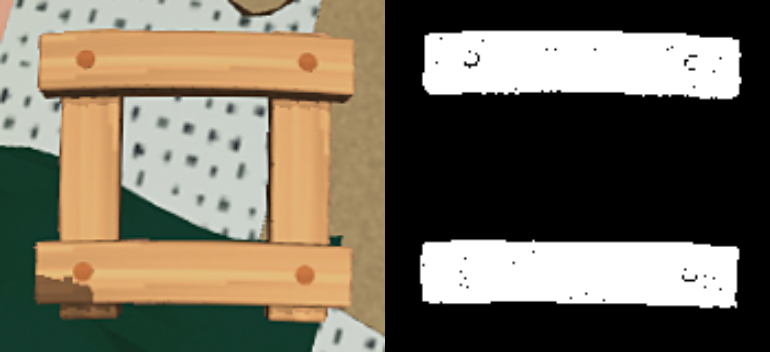

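Run:
```python
from h import *
for t in('d','e'):
    f=save('wrist',t); W=wcloud(f); print(f['s']['ee_pos'],f['s']['ee_rot'],f['s']['qvel'].round(2))
    m=wmask(f,(240,15,405,165))*((W[...,2]>27)&(W[...,2]<45)).astype(np.uint8)
    C=[]
    for c in comps(cv2.morphologyEx(m,cv2.MORPH_OPEN,np.ones((3,3)))):
        r=rect(wplane(f,c,36)); print(r, 'cl',W[c[:,1],c[:,0]].mean(0)); C.append(r[0])
    C=np.array(C); print(C.mean(0),C[0]-C[1])
    # lower slats between
    m=wmask(f,(250,56,400,118))*((W[...,2]>10)&(W[...,2]<27)).astype(np.uint8)
    for c in comps(m): print('low',rect(wplane(f,c,18)))
```

```text
[568.21847887 150.27077064 199.71565762] [-1.79944695e+02  3.63132067e-04  1.03953734e+02] [ 0.04 -0.06 -0.46  0.23 -0.01  0.08]
(array([529. , 319.9]), array([ 27.8, 128.6]), np.float32(13.2)) cl [528.97452825 320.32930024  35.14512624]
(array([549.5, 234.3]), array([ 26.2, 128.2]), np.float32(13.2)) cl [549.32990432 234.00638385  35.40246676]
[539.25 277.1 ] [-20.5  85.6]
low (array([495.4, 268.1]), array([26.3, 59.7]), np.float32(102.5))
low (array([583.8, 290.6]), array([30.3, 61.4]), np.float32(102.9))
[568.41083571 150.38883014 199.90548214] [-1.79971428e+02 -1.35212062e-03  1.03958720e+02] [ 0.13 -0.01 -0.37  0.05  0.1   0.05]
(array([529.2, 320.1]), array([ 27.8, 128.6]), np.float32(13.2)) cl [528.94583933 320.3392142   35.20168303]
(array([549.4, 234. ]), array([ 26.3, 129. ]), np.float32(13.5)) cl [549.31151017 234.03768609  35.44703569]
[539.3  277.05] [-20.2  86.1]
low (array([495.4, 268.2]), array([25.9, 59.9]), np.float32(102.9))
low (array([585.4, 291.2]), array([32.4, 61.1]), np.float32(103.9))
```

Run:
```python
from h import *
steps((495.4,267.1,100,103.2),(495.4,267.1,60,103.2))
```

```text
[130.4, -43.4, 100.0] [-0.0, -0.0, 0.0139] rows>= 3.4
[130.4, -43.4, 140.0] [-0.0, -0.0, 0.0139] rows>= 3.9
```

Call:
{"name": "servo_tool", "arguments": {
  "plan": [
    [[35,-12,20,0,0,0.004,0.2],[75,-25,50,0,0,0.008,0.2],[110,-37,75,0,0,0.012,0.2],[130.4,-43.4,100,0,0,0.0139,0.2],[130.4,-43.4,125,0,0,0.0139,0.2],[130.4,-43.4,140,0,0,0.0139,0.2],[130.4,-43.4,140,0,0,0.0139,0.2],[130.4,-43.4,140,0,0,0.0139,0.2],[130.4,-43.4,140,0,0,0.0139,0.2],[130.4,-43.4,140,0,0,0.0139,0.2],[130.4,-43.4,140,0,0,0.0139,0.2],[130.4,-43.4,140,0,0,0.0139,0.2]]
  ]
}}

```text
time_s: 5.95
ee_pos: [495.6, 267.1, 60.5]
ee_rot: [179.9, -0.0, 103.2]
force: [0.6, -0.2, 0.8]
gripper_width: 26.0
```

Run:
```python
from h import *
f=save('wrist','f'); s=f['s']; print(s['time_s'],s['ee_pos'],s['ee_rot'],s['gripper_width'],s['force']); save('side','f');print(cmd()[0])
```

```text
5.95 [495.63305141 267.10026674  60.46968479] [ 1.79945715e+02 -1.74961070e-02  1.03188874e+02] 25.95746454737507 [ 0.62309669 -0.2179996   0.80318244]
[495.36384435 267.08397451  59.976     ]
```

View pics/wrist_f.png

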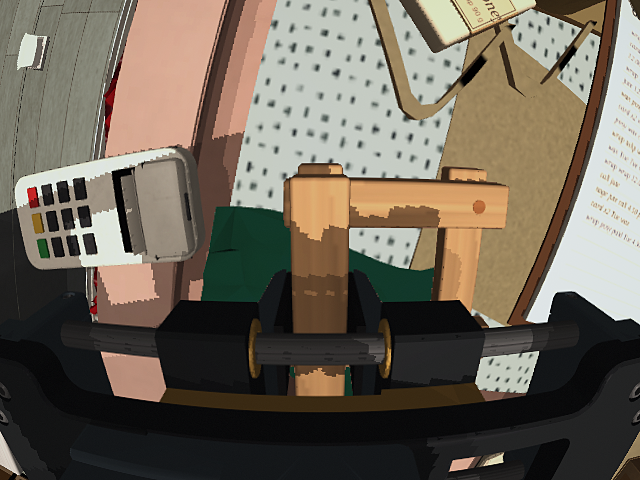

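Run:
```python
from h import *
f=pickle.load(open('wrist_f.pkl','rb'))
im=f['color'][150:310,270:520]; cv2.imwrite('pics/z3.png',cv2.resize(im,None,fx=3,fy=3,interpolation=2)[:,:,::-1])
```

```text
(no output)
```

View pics/z3.png

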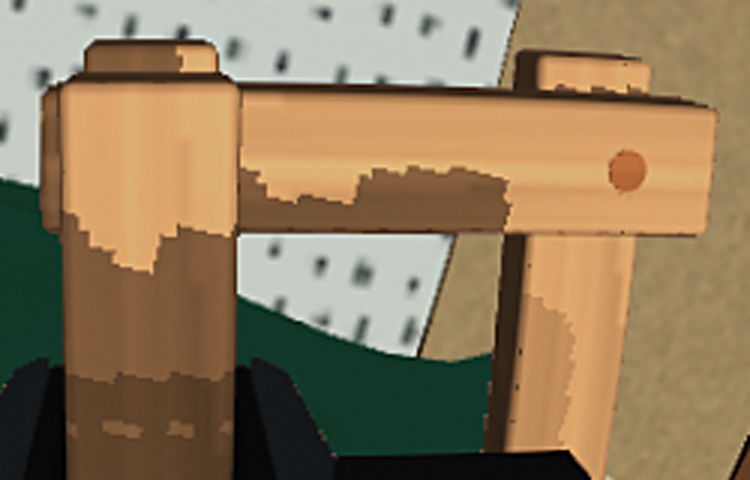

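Run:
```python
from h import *
f=pickle.load(open('wrist_f.pkl','rb')); o=np.array([539.2,277.5]); y=np.radians(13.3); M=np.array([[np.cos(y),np.sin(y)],[-np.sin(y),np.cos(y)]])
def L(n,uv,h): print(n,(( wplane(f,uv,h)-o)@M.T).round(1).tolist())
L('lowL',[(299,164),(342,164)],18); L('lowR',[(450,168.3),(486.7,170)],18); L('held',[(292,177.3),(348.7,177.3),(291.5,240),(348.5,240)],f['s']['ee_pos'][2]+15)
L('upR',[(508.3,187.3),(505.3,228.3)],36); L('upfar',[(350,179.3),(450,182)],36);L('upL',[(284,181),(284.5,226)],36)
L('lowR in',[(443,235),(480.5,235)],18)
```

```text
lowL [[-56.7, 65.7], [-32.2, 65.7]]
lowR [[32.4, 65.0], [57.1, 65.3]]
held [[-56.5, 63.7], [-32.8, 63.7], [-57.2, 36.5], [-32.5, 36.5]]
upR [[63.5, 57.3], [64.2, 33.0]]
upfar [[-29.0, 58.8], [26.3, 58.7]]
upL [[-63.7, 57.9], [-63.9, 33.6]]
lowR in [[30.8, 24.0], [56.5, 24.2]]
```

Call:
{"name": "servo_tool", "arguments": {
  "plan": [
    [[1,0,8,0,0,0,0.2],[1,0,14,0,0,0,0.2],[1,0,18,0,0,0,0.2],[1,0,20.6,0,0,0,0.2],[1,0,20.6,0,0,0,0.2],[1,0,20.6,0,0,0,0.2],[1,0,20.6,0,0,0,0.2],[1,0,20.6,0,0,0,0.2],[1,0,20.6,0,0,0,0.2]]
  ]
}}

```text
time_s: 6.95
ee_pos: [495.2, 268.1, 39.3]
ee_rot: [180.0, -0.0, 103.2]
force: [-0.2, -0.2, -0.8]
gripper_width: 26.1
```

Call:
{"name": "servo_tool", "arguments": {
  "plan": [
    [[0,0,0.3,0,0,0,0.2],[0,0,0.3,0,0,0,0.2],[0,0,0.3,0,0,0,0.42],[0,0,0.3,0,0,0,0.42],[0,0,0.3,0,0,0,0.42],[0,0,0.3,0,0,0,0.42],[0,0,-10,0,0,0,0.42],[0,0,-40,0,0,0,0.42],[0,0,-80,0,0,0,0.5],[0,0,-120,0,0,0,0.6],[0,0,-120,0,0,0,0.6]]
  ]
}}

```text
time_s: 8.05
ee_pos: [498.5, 269.8, 166.1]
ee_rot: [179.3, -0.2, 103.2]
force: [0.8, -0.2, -0.6]
gripper_width: 54.8
```

Run:
```python
from h import *
s=state(); print(s['time_s'],s['ee_pos'])
p,R=cmd(); setcmd(p+R.apply([1,0,20.6-120]),R); print(cmd()[0])
steps((539,151,200,103.2));
```

```text
8.05 [498.54059706 269.84081122 166.12971875]
[495.13546911 268.0575477  159.376     ]
[-124.0, 16.0, -40.6] [-0.0, -0.0, 0.0] rows>= 2.6
```

Call:
{"name": "servo_tool", "arguments": {
  "plan": [
    [[-45,6,-15,0,0,0,0.6],[-90,12,-30,0,0,0,0.6],[-124,16,-40.6,0,0,0,0.6],[-124,16,-40.6,0,0,0,0.6],[-124,16,-40.6,0,0,0,0.6],[-124,16,-40.6,0,0,0,0.6],[-124,16,-40.6,0,0,0,0.6],[-124,16,-40.6,0,0,0,0.6]]
  ]
}}

```text
time_s: 8.85
ee_pos: [538.5, 151.9, 199.5]
ee_rot: [-179.9, -0.0, 103.3]
force: [-0.6, -0.3, -0.0]
gripper_width: 54.6
```

```bash
cat > meas.py <<'E'
from h import *
def go(t):
    f=save('wrist',t); W=wcloud(f); print(f['s']['time_s'],f['s']['ee_pos'],f['s']['ee_rot'])
    hsv=cv2.cvtColor(f['color'],cv2.COLOR_RGB2HSV); col=(hsv[...,0]>11)&(hsv[...,0]<24)&(hsv[...,1]>85)&(np.mgrid[0:480,0:640][0]<255)
    for h,lo,hi in((54,47,62),(36,28,43),(18,10,26)):
        m=cv2.morphologyEx((col&(W[...,2]>lo)&(W[...,2]<hi)).astype(np.uint8),cv2.MORPH_OPEN,np.ones((3,3)))
        for c in comps(m):
            r=rect(wplane(f,c,h)); print(h,len(c),r)
    return f
E
python3 - <<'E'
from meas import *
go('g')
E
```

```text
8.85 [538.49447775 151.86067483 199.51091697] [-1.79947092e+02 -1.04015853e-02  1.03285977e+02]
54 4427 (array([494.8, 266.6]), array([ 25.3, 128.3]), np.float32(103.3))
36 2901 (array([544.3, 323.8]), array([27. , 96.3]), np.float32(13.4))
36 2994 (array([565. , 237.6]), array([26. , 96.7]), np.float32(13.4))
18 1806 (array([581.9, 289.3]), array([26.3, 65.4]), np.float32(103.5))
```

View pics/wrist_g.png

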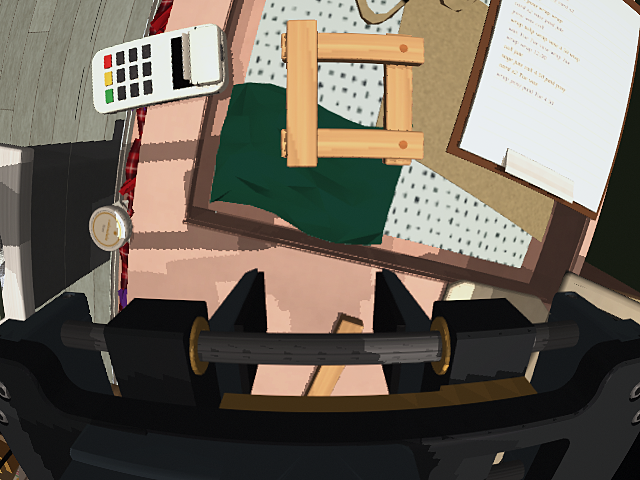

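Slat 1 sits at riser-frame (-45.0, 0.1) and is parallel to it. Next is slat 2.

Run:
```python
from h import *
steps((587.5,-9,150,82))
```

```text
[-166.8, 10.7, 50.0] [-0.0, -0.0, 0.37] rows>= 3.5
```

Call:
{"name": "servo_tool", "arguments": {
  "plan": [
    [[-40,3,12,0,0,0.1,0.6],[-80,5,25,0,0,0.2,0.6],[-120,8,37,0,0,0.3,0.6],[-150,10,45,0,0,0.35,0.6],[-166.8,10.7,50,0,0,0.37,0.6],[-166.8,10.7,50,0,0,0.37,0.6],[-166.8,10.7,50,0,0,0.37,0.6],[-166.8,10.7,50,0,0,0.37,0.6],[-166.8,10.7,50,0,0,0.37,0.6],[-166.8,10.7,50,0,0,0.37,0.6]]
  ]
}}

```text
time_s: 9.9
ee_pos: [587.5, -8.0, 150.4]
ee_rot: [180.0, -0.0, 82.1]
force: [1.0, 0.1, -0.7]
gripper_width: 54.6
```

Run:
```python
from h import *
f=save('wrist','h'); s=f['s']; print(s['time_s'],s['ee_pos'],s['ee_rot'],cmd()[0])
for c in comps(wmask(f,(260,130,380,335))): print(len(c),c.min(0),c.max(0),rect(wplane(f,c,18)))
```

```text
9.9 [587.50189766  -7.95781074 150.40768742] [ 1.79961245e+02 -1.77443071e-02  8.20902452e+01] [587.5413932  -8.959916  149.976    ]
4450 [307 161] [338 307] (array([589.9, -10.3]), array([ 25.4, 129.1]), np.float32(82.9))
```

View pics/wrist_h.png

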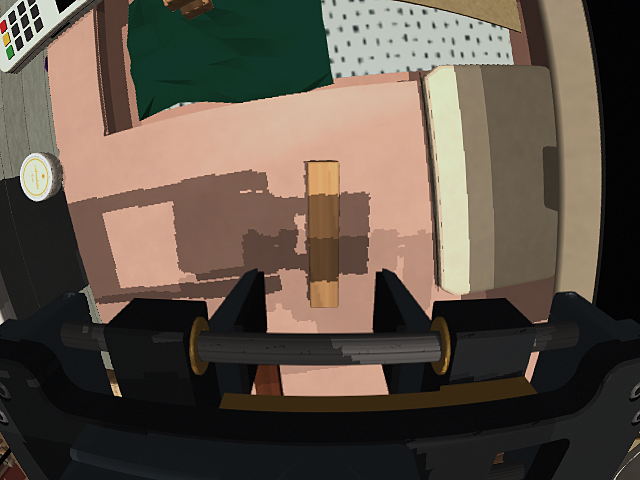

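The wrist view shows slat 2 at (307–338, 161–307), measured at (589.9, -10.3) and 82.9°. The monitor base to its right is clear of the fingers.

Run:
```python
from h import *
steps((589.9,-10.3,3,82.9))
```

```text
[-1.0, 2.5, 147.0] [-0.0, -0.0, -0.0157] rows>= 2.9
```

Call:
{"name": "servo_tool", "arguments": {
  "plan": [
    [[-1,2.5,40,0,0,-0.0157,0.6],[-1,2.5,80,0,0,-0.0157,0.6],[-1,2.5,110,0,0,-0.0157,0.6],[-1,2.5,130,0,0,-0.0157,0.6],[-1,2.5,140,0,0,-0.0157,0.6],[-1,2.5,147,0,0,-0.0157,0.6],[-1,2.5,147,0,0,-0.0157,0.6],[-1,2.5,147,0,0,-0.0157,0.6],[-1,2.5,147,0,0,-0.0157,0.2],[-1,2.5,147,0,0,-0.0157,0.2],[-1,2.5,147,0,0,-0.0157,0.2],[-1,2.5,147,0,0,-0.0157,0.2],[-1,2.5,147,0,0,-0.0157,0.2],[-1,2.5,147,0,0,-0.0157,0.2]]
  ],
  "squeeze": 20
}}

```text
time_s: 11.35
ee_pos: [590.1, -10.3, 3.2]
ee_rot: [180.0, -0.0, 82.9]
force: [-0.6, -0.3, 2.9]
gripper_width: 25.7
```

Run:
```python
from h import *
steps((589.9,-10.3,130,82.9),(570,146,200,103.2))
```

```text
[0.0, 0.0, -127.0] [-0.0, -0.0, 0.0] rows>= 2.5
[152.6, -39.0, -197.0] [-0.0, -0.0, -0.3543] rows>= 5.0
```

Call:
{"name": "servo_tool", "arguments": {
  "plan": [
    [[0,0,-30,0,0,0,0.2],[0,0,-75,0,0,0,0.2],[0,0,-115,0,0,0,0.2],[30,-8,-135,0,0,-0.07,0.2],[65,-16,-155,0,0,-0.15,0.2],[100,-25,-175,0,0,-0.23,0.2],[130,-33,-190,0,0,-0.3,0.2],[152.6,-39,-197,0,0,-0.3543,0.2],[152.6,-39,-197,0,0,-0.3543,0.2],[152.6,-39,-197,0,0,-0.3543,0.2],[152.6,-39,-197,0,0,-0.3543,0.2],[152.6,-39,-197,0,0,-0.3543,0.2],[152.6,-39,-197,0,0,-0.3543,0.2]]
  ]
}}

```text
time_s: 12.65
ee_pos: [570.0, 145.0, 199.5]
ee_rot: [-179.9, 0.0, 103.1]
force: [1.2, 0.5, -0.1]
gripper_width: 26.1
```

Run:
```python
from meas import *
f=go('i'); print(cmd()[0],f['s']['gripper_width'])
y=np.radians(f['s']['ee_rot'][2])
for c in comps(wmask(f,(280,165,360,270))):
    g=wplane(f,c,f['s']['ee_pos'][2]+15)-f['s']['ee_pos'][:2]; print('held along',(g@[np.cos(y),np.sin(y)]).max(),'across',np.percentile(g@[np.sin(y),-np.cos(y)],[1,50,99]),rect(g))
steps((582.7,288.9,60,103.2))
```

```text
12.65 [570.02236246 144.99946312 199.46787039] [-1.79948890e+02  2.92796910e-03  1.03115444e+02]
54 4353 (array([495.5, 266.7]), array([ 26. , 128.2]), np.float32(103.3))
36 2948 (array([544.4, 323.6]), array([27.6, 97.6]), np.float32(13.7))
36 3070 (array([564.5, 237.3]), array([26.3, 97.4]), np.float32(14.0))
18 1799 (array([582.1, 289.9]), array([26.5, 64.5]), np.float32(103.2))
[570.03437818 145.95174274 199.976     ] 26.10491572585278
held along 65.57910702633981 across [-12.66578457  -0.33964817  12.0278287 ] (array([-10.5,  43.1]), array([25.4, 42.4]), np.float32(103.4))
[136.3, 45.0, 140.0] [-0.0, -0.0, 0.0] rows>= 4.0
```

View pics/wrist_i.png

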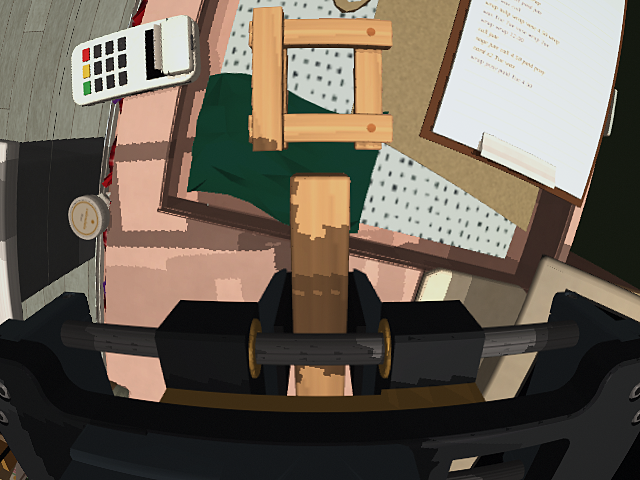

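Call:
{"name": "servo_tool", "arguments": {
  "plan": [
    [[35,12,20,0,0,0,0.2],[75,25,45,0,0,0,0.2],[110,37,70,0,0,0,0.2],[136.3,45,100,0,0,0,0.2],[136.3,45,125,0,0,0,0.2],[136.3,45,140,0,0,0,0.2],[136.3,45,140,0,0,0,0.2],[136.3,45,140,0,0,0,0.2],[136.3,45,140,0,0,0,0.2],[136.3,45,140,0,0,0,0.2],[136.3,45,140,0,0,0,0.2],[136.3,45,140,0,0,0,0.2]]
  ]
}}

```text
time_s: 13.9
ee_pos: [583.0, 288.9, 60.6]
ee_rot: [179.9, -0.0, 103.2]
force: [0.1, 0.1, -1.2]
gripper_width: 25.9
```

Run:
```python
from h import *
f=save('wrist','j'); s=f['s']; print(s['time_s'],s['ee_pos'],s['ee_rot'],s['force'],cmd()[0])
im=f['color'][140:310,130:380]; cv2.imwrite('pics/z4.png',cv2.resize(im,None,fx=3,fy=3,interpolation=2)[:,:,::-1])
```

```text
13.9 [582.98792935 288.92886533  60.60215564] [ 1.79938771e+02 -1.90431832e-02  1.03188436e+02] [ 0.1465816   0.12233669 -1.22989661] [582.71762625 288.92665389  59.976     ]
```

View pics/z4.png

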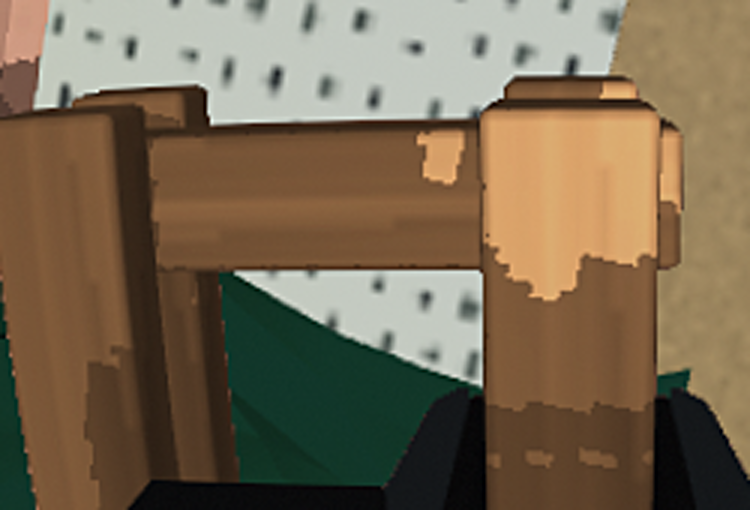

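Run:
```python
from h import *
f=pickle.load(open('wrist_j.pkl','rb')); o=np.array([539.2,277.5]); y=np.radians(13.4); M=np.array([[np.cos(y),np.sin(y)],[-np.sin(y),np.cos(y)]])
def L(n,uv,h): print(n,((wplane(f,np.array(uv)/3+[130,140],h)-o)@M.T).round(1).tolist())
L('low',[(506,78),(635,78)],18); L('held',[(483,110),(658,110),(484,300),(656,300)],f['s']['ee_pos'][2]+15)
L('upR',[(682,130),(680,265)],36); L('upfar',[(220,127),(470,123)],36); L('slat1 end',[(0,117),(108,109)],54); L('slat1 inner',[(125,300)],54)
```

```text
low [[33.2, 65.6], [57.8, 65.6]]
held [[33.2, 65.1], [57.6, 65.0], [32.8, 37.6], [57.7, 37.5]]
upR [[65.0, 57.7], [65.1, 33.2]]
upfar [[-17.9, 59.4], [27.8, 59.0]]
slat1 end [[-53.4, 65.1], [-32.1, 65.3]]
slat1 inner [[-32.0, 32.0]]
```

The held slat lines up with the bottom slat and with slat 1 to within about 0.5 mm, so I'm lowering it straight down.

Call:
{"name": "servo_tool", "arguments": {
  "plan": [
    [[0.2,0,8,0,0,0,0.2],[0.2,0,14,0,0,0,0.2],[0.2,0,18,0,0,0,0.2],[0.2,0,20.6,0,0,0,0.2],[0.2,0,20.9,0,0,0,0.2],[0.2,0,20.9,0,0,0,0.2],[0.2,0,20.9,0,0,0,0.2],[0.2,0,20.9,0,0,0,0.2],[0.2,0,20.9,0,0,0,0.2],[0.2,0,20.9,0,0,0,0.2]]
  ]
}}

```text
time_s: 14.95
ee_pos: [582.2, 289.0, 39.3]
ee_rot: [-180.0, 0.0, 103.2]
force: [-3.1, -1.2, 5.3]
gripper_width: 25.6
```

Call:
{"name": "servo_tool", "arguments": {
  "plan": [
    [[0,0,0,0,0,0,0.42],[0,0,0,0,0,0,0.42],[0,0,0,0,0,0,0.42],[0,0,0,0,0,0,0.42],[0,0,0,0,0,0,0.42],[0,0,-10,0,0,0,0.42],[0,0,-40,0,0,0,0.42],[0,0,-80,0,0,0,0.5],[0,0,-120,0,0,0,0.6],[-45,15,-135,0,0,0,0.6],[-90,30,-150,0,0,0,0.6],[-130,45,-160,0,0,0,0.6],[-130,45,-160,0,0,0,0.6],[-130,45,-160,0,0,0,0.6],[-130,45,-160,0,0,0,0.6],[-130,45,-160,0,0,0,0.6],[-130,45,-160,0,0,0,0.6],[-130,45,-160,0,0,0,0.6]]
  ]
}}

```text
time_s: 16.75
ee_pos: [655.7, 173.7, 198.9]
ee_rot: [-180.0, -0.0, 103.3]
force: [-0.8, 0.8, 0.8]
gripper_width: 54.8
```

Run:
```python
from meas import *
go('k'); save('scene','k')
```

```text
16.75 [655.70541133 173.70773168 198.90923591] [-1.79978218e+02 -8.29329908e-03  1.03277155e+02]
54 4380 (array([582.3, 288.5]), array([ 26.5, 127.9]), np.float32(103.3))
54 3828 (array([496.7, 267.1]), array([ 27.8, 128.5]), np.float32(103.2))
36 1811 (array([525.7, 319.2]), array([27.4, 62.9]), np.float32(13.1))
36 1807 (array([545.9, 232.8]), array([25.8, 63.3]), np.float32(13.3))
18 636 (array([505.2, 271. ]), array([ 9.7, 65.5]), np.float32(103.2))
```

View pics/wrist_k.png

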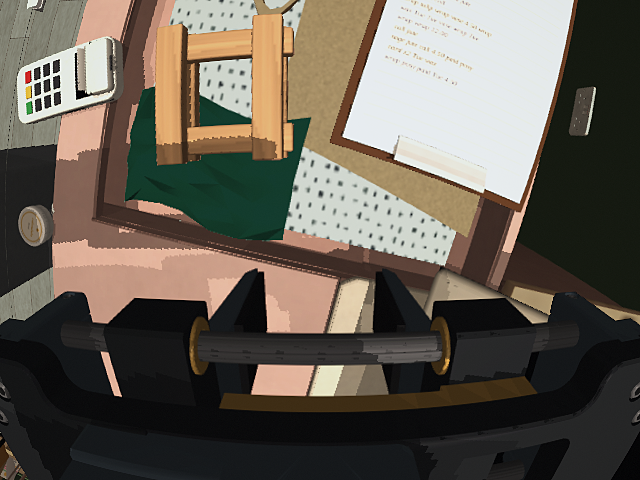

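View pics/scene_k.png

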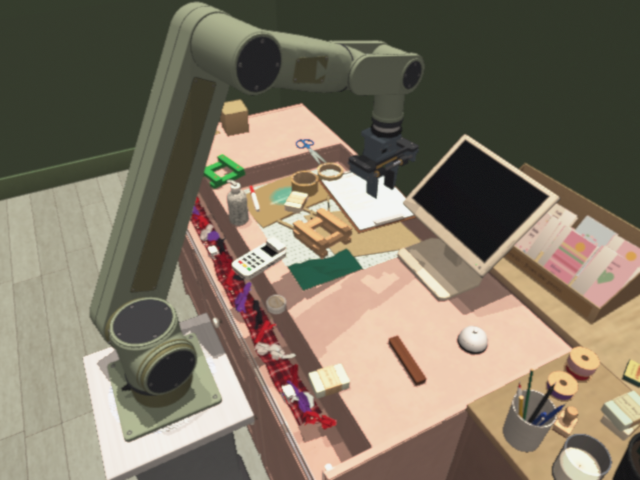

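Call:
{"name": "servo_tool", "arguments": {
  "plan": [
    [[0,-40,0,0,0,0,0.6],[0,-80,0,0,0,0,0.6],[0,-90,0,0,0,0,0.6],[0,-90,0,0,0,0,0.6],[0,-90,0,0,0,0,0.6],[0,-90,0,0,0,0,0.6],[0,-90,0,0,0,0,0.6],[0,-90,0,0,0,0,0.6],[0,-90,0,0,0,0,0.6],[0,-90,0,0,0,0,0.6]]
  ]
}}

```text
time_s: 17.85
ee_pos: [568.7, 152.3, 198.9]
ee_rot: [-180.0, -0.0, 103.2]
force: [0.1, 0.2, -0.4]
gripper_width: 54.9
```

Run:
```python
from meas import *
f=go('l'); im=f['color'][0:190,220:420]; cv2.imwrite('pics/z5.png',cv2.resize(im,None,fx=3,fy=3,interpolation=2)[:,:,::-1])
```

```text
17.85 [568.73983608 152.31005552 198.88758884] [-1.79994755e+02 -3.49196315e-03  1.03199328e+02]
54 4402 (array([581.3, 287.8]), array([ 26.6, 128.1]), np.float32(103.3))
54 4382 (array([495.5, 266.9]), array([ 26.6, 128.1]), np.float32(103.3))
36 1994 (array([528.3, 320. ]), array([26.7, 64. ]), np.float32(13.2))
36 2052 (array([549.1, 233.5]), array([25.3, 64.8]), np.float32(13.3))
```

View pics/z5.png

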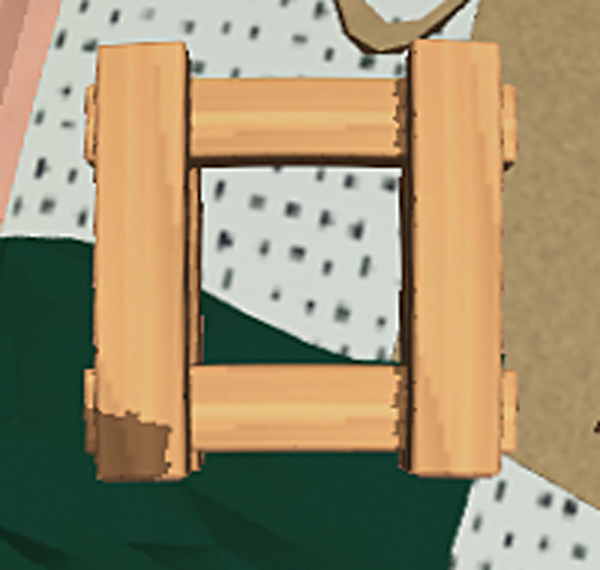

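Run:
```python
from h import *
f=pickle.load(open('wrist_l.pkl','rb')); W=wcloud(f)
for x in (267,372,):
    print([W[v,x,2].round(1) for v in (25,60,100,140)])
job_done()
```

```text
[np.float64(53.5), np.float64(53.5), np.float64(52.8), np.float64(54.3)]
[np.float64(52.4), np.float64(53.3), np.float64(52.9), np.float64(54.8)]
the job is handed in; nothing more can be done
```

The riser is finished: both light slats lie flat on it as the third layer, each above a bottom slat. I handed the job in at about 18 s, with the gripper open and well clear.

**Position:** The last wrist view puts the slats parallel to each other and to the riser at about 103.3°. They came out 88.3 mm apart, or about 89.6 mm after correcting for lengths reading roughly 1.5% short in that view; 90 mm is right. Their ends are level with each other, and their centre is on the riser's, to about 0.7 mm.

**Height:** Their tops read 52.4–54.8 mm, where 54 mm is expected.

**Other items:** The dark slat and the green look-alike were never touched, and in the last scene picture the dark slat is at the same pixels as at the start.

**Two small faults:**
- There was a slight sideways touch, about 3 N, as the second slat went down. The later measurements show no shift of the riser beyond about 0.5 mm.
- The first retreat after releasing the second slat went the opposite way to the one I meant, but it was clear of everything.

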